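Refit a wheel on the cheese-rack trolley's side rail

ROBOT

A 6-joint arm with a two-finger parallel gripper is mounted at the origin on the work surface. World frame = base frame: x ahead of the robot, y to its left, z up, the work surface at z = 0. Lengths are in m, angles in degrees, forces in N, time in s.
With the tool pointing down it reaches from about 0.35 to 0.875 m from the base axis. Payload 4.2 kg.
Tool frame: the origin (TCP) lies between the finger pads; the fingertips stand 19 mm ahead of it and the grasp point (between the pads) is the TCP; z points along the fingers, y is the line along which they close (so a half turn about z gives the same grasp; the last joint's range is limited). The gripper opens to 87 mm and grips with 3 to 60 N. Pads are 19 mm wide; open, the fingers measure 117 mm over their backs; the gripper's body (75 mm by 190 mm) begins 51 mm behind the grasp point.
Start: joints at [91.765, 22.042, 0.453, 0, -68.411, -14.817], TCP at [0.141, 0.609, 0.242] pointing down, gripper open.
Joint ranges: [-179.83, 179.83], [-69.29, 118.12], [-61.27, 80.66], [-181.25, 117.63], [-171.15, -9.14], [-177.46, 177.46]. Speed limits (degrees/s): [159.86, 159.86, 180, 180, 180, 180].

INTERFACE

Orientations are given as a 3x3 rotation matrix whose columns are the frame's x, y, z axes.
In Python, from station import r gives the robot as it stands.
- The arm moves only by the tool drive_tool, never from a script. Its argument "steps" is one flat list of numbers, 7 for each row, row after row: the turn, a rotation vector about the tool's x, y, z in rad, then the shift along the tool's x, y, z in m, then the opening, from 0 (shut) to 1 (fully open). A call has 1 to 10 rows; each row shifts and turns the commanded pose from where the row before left it, along the tool's axes as they then stand; what a row does not reach is not made up. A row lasts 1/12 s, in which the tool goes at most 41.7 mm and 7.16 degrees, less where a joint would pass 70% of its speed; a pose out of reach is approached as far as the arm can. A call is refused whole if a number of a shift passes 0.0417 or a number of a turn 0.125, either way. A call with a gripper value outside its range is refused whole. The fingers move at their own pace and stop on an object; the grip force is fixed at half the most. Time passes only in rows, so rows that do not move let the fingers close. It gives the time, the measured TCP pose, the force, the opening and the grip force at its end, in the units of the state.
- r.sense(): the state, without advancing time (a new reading comes with each control period).
- r.capture(name): name is "side" or "top"; returns the picture (400x640x3 uint8, blue, green, red); there is no depth.
- r.camera_params(name): a dict with "camera_matrix" (3x3 intrinsics, pixels), "extrinsics" (4x4, takes a point from world to camera coordinates). Camera axes: x right, y down, z forward; pixel columns grow to the right and rows downward; lengths in m; the calibration is good to about 2 mm. A picture is of the moment at which its call begins. camera_params takes no time and is no camera call.
- r.finish_job(): hands the job in; it is judged then, once.
The state is a dict: "time_s": time; "joints": joint angles; "joint_velocities": joint speeds; "effort": joint torques, N m; "tcp_pos": TCP position; "ee_rot": TCP orientation; "wrist_force": force on the tool from outside, world axes, zero at the start; "moment": the same for the moment, N m; "gripper_width": opening from 0.0 (shut) to 1.0 (fully open); "gripper_force": force on a finger pad.
Only numpy, scipy, OpenCV 4.12 (cv2) and the standard library are available. Lean on these libraries where they do the work, as an engineer would, in place of code of your own. Each camera call takes 0.05 s, during which the arm holds its last target. There are 200 camera calls.

TASK

This wheel of the cheese-rack trolley is back on its axle. First turn its wing screw clockwise until it is tight against its stop, so that the axle plate is firm; then take the axle cap that fits the axle (the larger of the two on the wooden board), set it on the bare axle end and press it straight down until it sits square and fully home against the hub, without ramming it. Leave the small cap, the mallet and the bottle where they are.

Things in the scene. Friction and masses are not known exactly. Their poses are not given: they have to be found in the camera images.
- rail: Side rail of the trolley, steel, 40 mm square, 660 mm long, fixed on the bench, outer face up. Origin on the bench under the bare axle; z up, y along the rail towards the wing screw (y = +130 mm) and a second, finished wheel with cap and tight wing screw (y = +460 mm) that needs nothing; the rail spans y = -100 to +560 mm. A plate 90 mm wide covers it, top at 46 mm.
- axle_tip (a point): Centre of the end of the bare upright stub axle: plain steel, 25 mm diameter, fixed. z up along the axle, y along the rail as for the rail. The end tapers: 17 mm across at the tip, 23 mm at 4 mm below it, full 25 mm from 9 mm below it. The axle stands 28 mm out of the wheel's hub; the tip is 139 mm above the bench.
- hub_face (a point): Centre of the flat upper face of the wheel's hub (a steel thrust face), on the axle's axis, 28 mm below axle_tip and 111 mm above the bench; axes as axle_tip. The face is 60 mm across, as wide as the cap's flange, which must end flat against it.
- wheel: The trolley wheel on the bare axle, lying flat: white hub, black tyre of 160 mm diameter, free to spin about the axle. Origin at the centre of the hub's underside, 53 mm below hub_face; the tyre spans 5 to 45 mm above the origin. The hub takes a firm push from the cap (20 to 40 N); more than 60 N between cap and wheel is ramming it.
- wing_screw (a joint): Angle of the steel wing screw in rad: grows as it turns clockwise seen from above and ends at a solid stop at 1.5 (tight). It starts slack at 0.2 to 0.6, turns with a steady friction of 0.15 N m, stays where it is left and does not rise or sink.
- wing_grip (a point): Mid-blade point on the wing screw's upright axis, 130 mm from the axle, 76 mm above the bench. x along the blade (wing to wing), z up. Blade 9 mm thick, 74 mm end to end; its top edge is 11 mm above this point at the middle (wings 5 mm higher), its lower edge 15 mm below, on a 30 mm round base. The tyre is 50 mm from the axis (wings clear it by 13 mm); its top is 27 mm above this point.
- cap: The cap to fit: bare steel push-on axle cap, 0.09 kg, mouth down on the wooden board. Flange 60 mm wide, 4 mm thick, then a straight round crown of 44 mm diameter to the flat closed top at 38 mm. Origin at the centre of the flange's underside, z up. Home, the origin lies at hub_face. For its inside and the push it needs see cap_mouth.
- cap_mouth (a point): Centre of the cap's mouth (the cap's origin). Mouth 30 mm wide, bore 26 mm wide, 34 mm deep; six spring teeth just inside, tips on a 24 mm circle. On the axle end it rests about 20 mm above home. It then goes down in four firm bites 5 mm apart, each taking 12 to 22 N and then giving way; the last drops it 2 to 3 mm onto the hub, where the push meets a solid stop. Pulled, the teeth hold.
- small_cap: A like cap for a thinner axle, which does not go on this one: flange 48 mm, crown 34 mm, height 32 mm. It stands on the same board about 110 mm from the other; which of the two is nearer the robot varies. Origin at the centre of its underside. To be left where it is.
- board: Plain wooden board, fixed, 240 by 130 by 10 mm, on which the two caps stand. Origin at the centre of its underside, x along its long side.
- mallet: Mallet with a black rubber head and a wooden handle, 260 mm long, lying on the bench beyond the wheel. Origin under the middle of its length, x towards the head. To be left where it is.
- spray: White bottle, 72 mm diameter, 190 mm tall, standing on the bench beyond the board. Origin at the centre of its foot. To be left where it is.
Things that resemble listed ones, but are neither listed nor needed, are in the scene too. What is shaped like the cap but red is not meant.

How it is judged (in metres and radians):
On the way, in this order (a step that is already met when the one before it is completed fails the run):
1. the wing screw is turned up tight (within 0.1 rad of its stop) while the axle is still bare (value of joint wing_screw above 1.4 rad and horizontal distance between cap and hub_face above 0.05 m), for 0.2 s.
2. the cap is set on the axle and pressed home (z of cap in the frame of hub_face below 0.0015 m and horizontal distance between cap and hub_face below 0.003 m and angle between the z axis of cap and the z axis of hub_face, either way round below 0.05 rad), for 0.2 s.
At the end, for the whole second after the job is handed in: The wing screw is within 0.1 rad of its stop (joint above 1.4), and the large cap is on the axle, upright within 3 degrees, centred within 3 mm, its flange within 1.5 mm of the hub face, at rest and let go (value of joint wing_screw above 1.4 rad and z of cap in the frame of hub_face between -0.003 and 0.0015 m and horizontal distance between cap and hub_face below 0.003 m and angle between cap's own z axis and vertical below 0.05 rad and linear speed of cap below 0.02 m/s); the robot touches nothing.
It fails at once if the cap is rammed onto the hub (more than 60 N between cap and wheel) (contact force between cap and wheel above 60 N).
It fails at once if the small cap is moved more than 30 mm (distance of small_cap from where it was at the start of the episode above 0.03 m).
It fails at once if the mallet is moved more than 40 mm (distance of mallet from where it was at the start of the episode above 0.04 m).
It fails at once if the bottle is moved more than 40 mm (distance of spray from where it was at the start of the episode above 0.04 m).
It also fails if it takes over 54 s, if anything falls off the work surface, if the arm or the gripper's body presses on something with over 40 N, if the wrist force passes 120 N, or if a joint passes its speed limit or range.

## Working session

There is one attempt and no reset: what is moved stays moved. The work goes in short steps, Python scripts to look and compute and a tool call to move; the robot and the scene stay as the last step left them, time stands still between calls to the robot, and variables do not carry over. Pictures are saved under pics/ and viewed, at most 13 in all, crops included, and the job is handed in when it is done.

Besides the shell and the picture viewer there is one more tool, called after "Request:" by a JSON object that holds its "fn" and its "kwargs". drive_tool: Moves the arm, as the interface text tells. Its arguments: {"type":"object","properties":{"steps":{"type":"array"}},"required":["steps"]}

```bash
mkdir -p pics; python3 - <<'E'
from station import r
import cv2,numpy as np
for n in("side","top"):
    cv2.imwrite(f"pics/{n}0.png",r.capture(n)); p=r.camera_params(n); print(n,np.round(p["camera_matrix"],1).tolist(),np.round(p["extrinsics"],4).tolist())
s=r.sense(); print(s)
E
```

```text
side [[420.0, 0.0, 316.4], [0.0, 420.0, 204.4], [0.0, 0.0, 1.0]] [[0.7039, -0.7103, -0.0069, -0.4111], [-0.511, -0.4996, -0.6995, 0.3115], [0.4934, 0.4959, -0.7146, 0.722], [0.0, 0.0, 0.0, 1.0]]
top [[438.2, 0.0, 318.1], [0.0, 438.2, 199.7], [0.0, 0.0, 1.0]] [[0.0038, -0.9997, 0.023, -0.0644], [-0.998, -0.0052, -0.0623, 0.5372], [0.0624, -0.0227, -0.9978, 1.0313], [0.0, 0.0, 0.0, 1.0]]
{'time_s': 0.1, 'joints': array([ 9.17668326e+01,  2.20868720e+01,  3.86779046e-01, -2.60701082e-02,
       -6.84127399e+01, -1.48148652e+01]), 'joint_velocities': array([ 0.05719345, -0.11997983,  0.10569743,  0.17725456,  0.00753348,
       -0.01761925]), 'effort': array([-5.76794446e-04, -3.91691458e+01,  1.87934625e+01,  4.23196837e+00,
        1.34052912e-02, -7.86307442e-05]), 'tcp_pos': array([0.14098833, 0.60836025, 0.24055591]), 'ee_rot': array([[ 9.74143254e-01, -2.25930938e-01, -3.62176142e-04],
       [-2.25931208e-01, -9.74141244e-01, -1.98137738e-03],
       [ 9.48437333e-05,  2.01197231e-03, -9.99997971e-01]]), 'wrist_force': array([-0.63278361, -0.45530516, -0.41712257]), 'moment': array([ 0.02102967, -0.00930851, -0.00044139]), 'gripper_force': 0.0, 'gripper_width': 1.003226965780012}
```

View pics/side0.png

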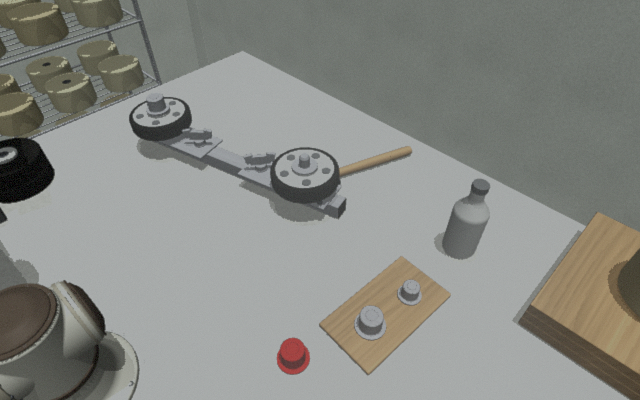

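View pics/top0.png

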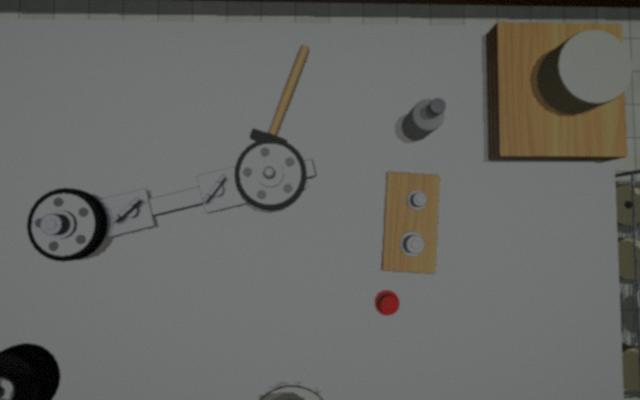

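Side view: bare axle at about (305,158), wing screw (260,160), large cap (370,320), small cap (410,290). Top view: axle (269,173), wing (216,190), large cap (413,244), small cap (418,200). Next I'll zoom in.

```bash
python3 - <<'E'
import cv2,numpy as np
s=cv2.imread("pics/side0.png");t=cv2.imread("pics/top0.png")
f=lambda im,x,y:cv2.resize(im[y:y+50,x:x+66],(396,300),interpolation=cv2.INTER_CUBIC)
a=np.vstack([np.hstack([f(s,240,140),f(s,340,285)]),np.hstack([f(t,210,150),f(t,380,220)])])
a=np.clip(a*1.6,0,255).astype(np.uint8)
a[::300]=255;a[:,396]=255
cv2.imwrite("pics/z1.png",a)
a=np.hstack([cv2.resize(t[165:215,190:240],(400,400),interpolation=cv2.INTER_CUBIC),cv2.resize(s[140:180,235:275],(400,400),interpolation=cv2.INTER_CUBIC)])
cv2.imwrite("pics/z2.png",np.clip(a*1.6,0,255).astype(np.uint8))
E
```

```text
(no output)
```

View pics/z1.png

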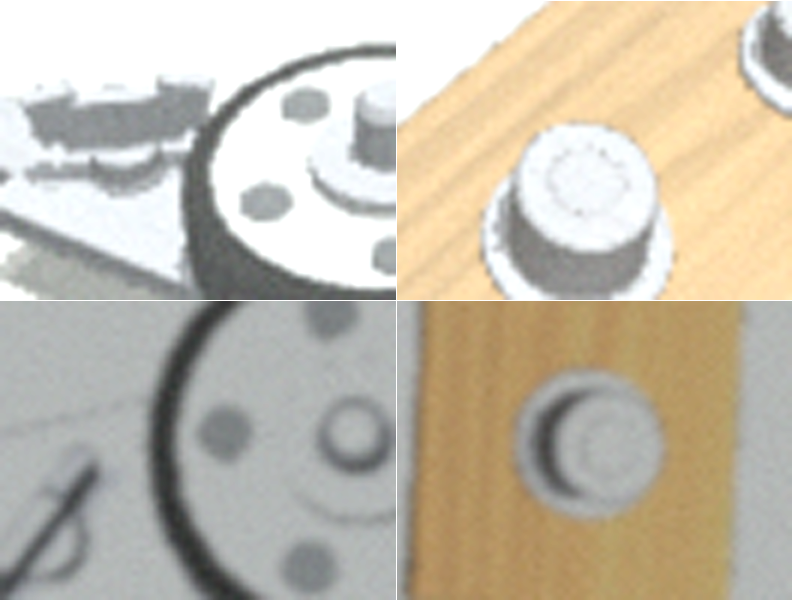

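View pics/z2.png

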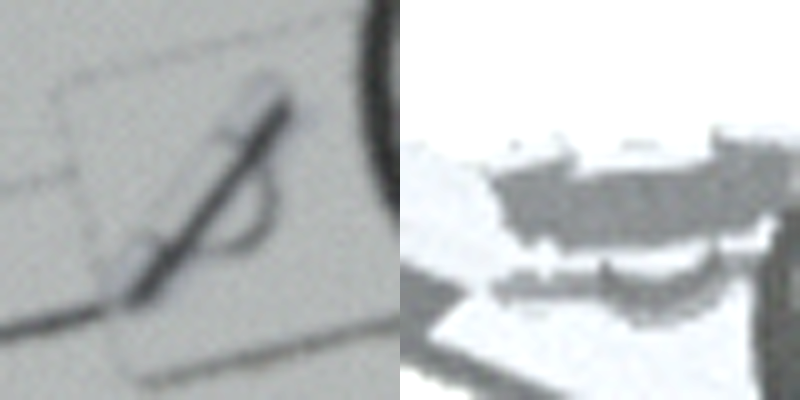

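The crops show the axle tip at top px (269.1,170.8) and the crown top at side (371.4,315.8) / top (415.1,243.7). The blade's shaded side runs from top px (226,177) to (207,202).

```bash
cat > h.py <<'E'
from station import r
import cv2,numpy as np
def cam(n):
    p=r.camera_params(n);return np.array(p["camera_matrix"]),np.array(p["extrinsics"])
def back(n,px,z):
    K,E=cam(n);R,t=E[:3,:3],E[:3,3];c=-R.T@t;d=R.T@np.linalg.inv(K)@[*px,1];return c+d*(z-c[2])/d[2]
def proj(n,P):
    K,E=cam(n);q=K@(E[:3,:3]@P+E[:3,3]);return q[:2]/q[2]
E
python3 - <<'E'
from h import *
R=lambda v:np.round(v,4)
A=back("top",(269.1,170.8),.139);print("axle",R(A),R(proj("side",A)))
F=back("top",(51.5,223.5),.149);print("fin",R(F),"side",R(proj("side",F)))
u=(F-A)[:2];print(np.hypot(*u),np.degrees(np.arctan2(u[1],u[0])))
u/=np.hypot(*u);W=np.r_[A[:2]+.13*u,.076];print("wing",R(W),R(proj("top",W)),R(proj("side",W)))
print("cap",R(back("top",(415.1,243.7),.048)),R(back("side",(371.4,315.8),.048)))
a=back("top",(226,177),.08);b=back("top",(206.7,202.4),.08);print("blade",R(a),R(b),np.degrees(np.arctan2(*(a-b)[1::-1])))
s=cv2.imread("pics/side0.png");t=cv2.imread("pics/top0.png")
for n,im in(("side",s),("top",t)):
    M=cv2.resize(im,None,fx=6,fy=6,interpolation=cv2.INTER_CUBIC);M=np.clip(M*(1.1 if n=="side" else 1.7),0,255).astype(np.uint8)
    for P in(A,F,W,np.r_[A[:2],.111]):
        q=(proj(n,P)+.5)*6;cv2.drawMarker(M,tuple(int(x) for x in q),(0,0,255),0,20,1)
    o=[]
    for P in(A,F):
        x,y=((proj(n,P)+.5)*6).astype(int);x0=max(x-240,0);o.append(M[y-150:y+150,x0:x0+400])
    if n=="side":top=np.hstack(o)
    else:cv2.imwrite("pics/z3.png",np.vstack([top,np.hstack(o)]))
E
```

```text
axle [0.5907 0.0449 0.139 ] [303.7811 155.0355]
fin [0.4774 0.4893 0.149 ] side [153.714   96.4284]
0.4586541515399592 104.30591209986794
wing [0.5586 0.1709 0.076 ] [215.3402 188.1962] [259.2932 158.4358]
cap [ 0.4345 -0.2868  0.048 ] [ 0.4334 -0.2895  0.048 ]
blade [0.5836 0.1466 0.08  ] [0.5263 0.1886 0.08  ] -36.210536516206155
```

View pics/z3.png

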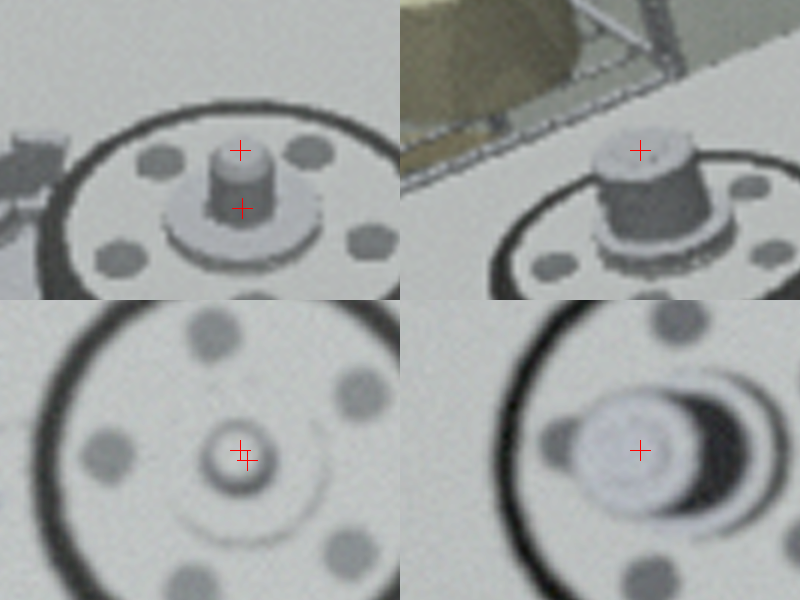

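The markers fall on the axle tip and on the finished cap in both views, so the positions hold. Now I move to the wing screw.

Request:
{"fn": "drive_tool", "kwargs": {"steps": [0, 0, 0, 0.0316, 0.0207, 0, 0.45, 0, 0, 0, 0.0316, 0.0207, 0, 0.45, 0, 0, 0, 0.0316, 0.0207, 0, 0.45, 0, 0, 0, 0.0316, 0.0207, 0, 0.45, 0, 0, 0, 0.0316, 0.0207, 0, 0.45, 0, 0, 0, 0.0316, 0.0207, 0, 0.45, 0, 0, 0, 0.0316, 0.0207, 0, 0.45, 0, 0, 0, 0.0316, 0.0207, 0, 0.45, 0, 0, 0, 0.0316, 0.0207, 0, 0.45, 0, 0, 0, 0.0316, 0.0207, 0, 0.45]}}

```text
time_s: 0.93
tcp_pos: [0.4029, 0.3341, 0.2413]
ee_rot: [[0.974, -0.226, -0.0], [-0.226, -0.974, -0.0], [-0.0, 0.0, -1.0]]
wrist_force: [-0.2, -0.0, 0.5]
gripper_width: 0.459
gripper_force: 0.0
```

Request:
{"fn": "drive_tool", "kwargs": {"steps": [0, 0, 0, 0.0316, 0.0207, 0, 0.45, 0, 0, 0, 0.0316, 0.0207, 0, 0.45, 0, 0, 0, 0.0316, 0.0207, 0, 0.45, 0, 0, 0, 0.0316, 0.0207, 0, 0.45, 0, 0, 0, 0.0316, 0.0207, 0, 0.45, 0, 0, 0, 0.0316, 0.0207, 0, 0.45, 0, 0, 0.105, 0, 0, 0, 0.45, 0, 0, 0.105, 0, 0, 0, 0.45, 0, 0, 0.105, 0, 0, 0, 0.45, 0, 0, 0.105, 0, 0, 0, 0.45]}}

```text
time_s: 1.77
tcp_pos: [0.5588, 0.1714, 0.2408]
ee_rot: [[0.794, -0.608, -0.001], [-0.608, -0.794, -0.001], [-0.001, 0.001, -1.0]]
wrist_force: [0.2, -0.0, -0.6]
gripper_width: 0.451
gripper_force: 0.0
```

```bash
cat >> h.py <<'E'
def goto(x,y,z=None):
    s=r.sense();R=s["ee_rot"];p=s["tcp_pos"];d=np.array([x,y,p[2] if z is None else z])-p
    print("t",s["time_s"],"pos",np.round(p,4),"yaw y",np.round(np.degrees(np.arctan2(R[1,1],R[0,1])),1),"zax",np.round(R[:,2],4),"j6",round(s["joints"][5],1),"tool d",np.round(R.T@d,4),"w",round(s["gripper_width"],3),"F",np.round(s["wrist_force"],2),"M",np.round(s["moment"],3))
E
python3 -c "
from h import *
goto(.5586,.1709,.083)"
```

```text
t 1.7667 pos [0.5588 0.1714 0.2408] yaw y -127.5 zax [-1.4e-03 -6.0e-04 -1.0e+00] j6 19.6 tool d [0.0003 0.0003 0.1578] w 0.451 F [ 0.15 -0.02 -0.62] M [ 0.036 -0.046 -0.021]
```

Request:
{"fn": "drive_tool", "kwargs": {"steps": [0, 0, 0, 0, 0, 0.035, 0.45, 0, 0, 0, 0, 0, 0.035, 0.45, 0, 0, 0, 0, 0, 0.035, 0.45, 0, 0, 0, 0, 0, 0.028, 0.45, 0, 0, 0, 0, 0, 0.016, 0.45, 0, 0, 0, 0, 0, 0.009, 0.45, 0, 0, 0, 0, 0, 0, 0.45]}}

```text
time_s: 2.35
tcp_pos: [0.5575, 0.1713, 0.0811]
ee_rot: [[0.797, -0.604, -0.005], [-0.604, -0.797, -0.003], [-0.002, 0.005, -1.0]]
wrist_force: [-0.6, 0.5, -0.2]
gripper_width: 0.452
gripper_force: 0.0
```

```bash
python3 -c "
from h import *
goto(.5586,.1709,.083)
for n in('side','top'):
    im=r.capture(n);cv2.imwrite('pics/w_'+n+'.png',im)
a=cv2.imread('pics/w_side.png')[110:210,200:333];b=cv2.imread('pics/w_top.png')[140:240,150:283]
cv2.imwrite('pics/w.png',np.hstack([cv2.resize(x,(400,300),interpolation=2) for x in(a,b)]))"
```

```text
t 2.35 pos [0.5575 0.1713 0.0811] yaw y -127.1 zax [-0.0045 -0.0026 -1.    ] j6 19.9 tool d [ 0.0011 -0.0003 -0.0019] w 0.452 F [-0.57  0.5  -0.22] M [ 0.045 -0.053  0.032]
```

View pics/w.png

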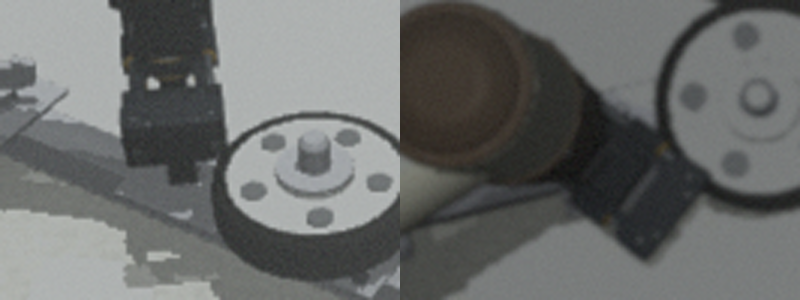

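The gripper straddles the blade, clear of the tyre and untouched. Now I close it.

Request:
{"fn": "drive_tool", "kwargs": {"steps": [0, 0, 0, 0, 0, -0.002, 0.3, 0, 0, 0, 0, 0, 0, 0, 0, 0, 0, 0, 0, 0, 0, 0, 0, 0, 0, 0, 0, 0, 0, 0, 0, 0, 0, 0, 0, 0, 0, 0, 0, 0, 0, 0]}}

```text
time_s: 2.95
tcp_pos: [0.5594, 0.1726, 0.086]
ee_rot: [[0.798, -0.603, 0.002], [-0.603, -0.798, 0.001], [0.001, -0.002, -1.0]]
wrist_force: [-1.5, 1.1, 2.1]
gripper_width: 0.097
gripper_force: 30.0
```

```bash
python3 -c "
from h import *
goto(.5586,.1709,.083)"
```

```text
t 2.95 pos [0.5594 0.1726 0.086 ] yaw y -127.1 zax [ 0.0018  0.0013 -1.    ] j6 19.9 tool d [0.0004 0.0018 0.003 ] w 0.097 F [-1.5   1.13  2.13] M [0.328 0.155 0.054]
```

Request:
{"fn": "drive_tool", "kwargs": {"steps": [0, 0, 0.1, 0, 0, 0, 0, 0, 0, 0.1, 0, 0, 0, 0, 0, 0, 0.1, 0, 0, 0, 0, 0, 0, 0.1, 0, 0, 0, 0, 0, 0, 0.1, 0, 0, 0, 0, 0, 0, 0.1, 0, 0, 0, 0, 0, 0, 0.1, 0, 0, 0, 0, 0, 0, 0.1, 0, 0, 0, 0, 0, 0, 0, 0, 0, 0, 0]}}

```text
time_s: 3.7
tcp_pos: [0.5588, 0.1722, 0.086]
ee_rot: [[0.121, -0.993, 0.0], [-0.993, -0.121, 0.0], [-0.0, -0.0, -1.0]]
wrist_force: [-1.0, 0.8, 3.8]
gripper_width: 0.105
gripper_force: 30.0
```

```bash
python3 -c "
from h import *
goto(.5586,.1709,.083)"
```

```text
t 3.7 pos [0.5588 0.1722 0.086 ] yaw y -173.0 zax [ 0.e+00  2.e-04 -1.e+00] j6 -26.0 tool d [0.0013 0.0003 0.003 ] w 0.105 F [-1.    0.85  3.77] M [ 0.333  0.475 -0.141]
```

Request:
{"fn": "drive_tool", "kwargs": {"steps": [0, 0, 0.05, 0, 0, 0, 0, 0, 0, 0.05, 0, 0, 0, 0, 0, 0, 0.05, 0, 0, 0, 0, 0, 0, 0, 0, 0, 0, 0]}}

```text
time_s: 4.03
tcp_pos: [0.5586, 0.1722, 0.086]
ee_rot: [[-0.025, -1.0, -0.0], [-1.0, 0.025, 0.0], [-0.0, 0.0, -1.0]]
wrist_force: [-3.2, 1.6, 4.6]
gripper_width: 0.099
gripper_force: 30.0
```

```bash
python3 -c "
from h import *
goto(.5586,.1709,.083)"
```

```text
t 4.0333 pos [0.5586 0.1722 0.086 ] yaw y 178.6 zax [-2.e-04  1.e-04 -1.e+00] j6 -34.4 tool d [ 0.0013 -0.      0.003 ] w 0.099 F [-3.17  1.64  4.57] M [ 0.502  0.731 -0.012]
```

Request:
{"fn": "drive_tool", "kwargs": {"steps": [0, 0, 0.05, 0, 0, 0, 0, 0, 0, 0.05, 0, 0, 0, 0, 0, 0, 0, 0, 0, 0, 0]}}

```text
time_s: 4.28
tcp_pos: [0.5586, 0.1722, 0.086]
ee_rot: [[-0.124, -0.992, -0.0], [-0.992, 0.124, 0.0], [-0.0, 0.0, -1.0]]
wrist_force: [-3.7, 1.5, 5.2]
gripper_width: 0.102
gripper_force: 30.0
```

```bash
python3 -c "
from h import *
goto(.5586,.1709,.083)"
```

```text
t 4.2833 pos [0.5586 0.1722 0.086 ] yaw y 172.8 zax [-4.e-04  1.e-04 -1.e+00] j6 -40.1 tool d [ 0.0013 -0.0002  0.003 ] w 0.102 F [-3.69  1.54  5.23] M [0.633 1.034 0.006]
```

Request:
{"fn": "drive_tool", "kwargs": {"steps": [0, 0, 0.05, 0, 0, 0, 0, 0, 0, 0.05, 0, 0, 0, 0, 0, 0, 0, 0, 0, 0, 0]}}

```text
time_s: 4.53
tcp_pos: [0.5585, 0.1722, 0.086]
ee_rot: [[-0.223, -0.975, -0.0], [-0.975, 0.223, 0.0], [-0.0, 0.0, -1.0]]
wrist_force: [-3.6, 2.1, 5.6]
gripper_width: 0.099
gripper_force: 30.0
```

```bash
python3 -c "
from h import *
goto(.5586,.1709,.083)"
```

```text
t 4.5333 pos [0.5585 0.1722 0.086 ] yaw y 167.1 zax [-5.e-04  1.e-04 -1.e+00] j6 -45.9 tool d [ 0.0013 -0.0004  0.003 ] w 0.099 F [-3.61  2.12  5.57] M [ 0.658  1.119 -0.028]
```

Request:
{"fn": "drive_tool", "kwargs": {"steps": [0, 0, 0.05, 0, 0, 0, 0, 0, 0, 0.05, 0, 0, 0, 0, 0, 0, 0, 0, 0, 0, 0]}}

```text
time_s: 4.78
tcp_pos: [0.5584, 0.1723, 0.086]
ee_rot: [[-0.318, -0.948, -0.001], [-0.948, 0.318, -0.0], [0.0, 0.001, -1.0]]
wrist_force: [-4.8, 2.1, 5.2]
gripper_width: 0.1
gripper_force: 30.2
```

```bash
python3 -c "
from h import *
goto(.5586,.1709,.083)"
```

```text
t 4.7833 pos [0.5584 0.1723 0.086 ] yaw y 161.5 zax [-6.e-04 -2.e-04 -1.e+00] j6 -51.5 tool d [ 0.0012 -0.0006  0.003 ] w 0.1 F [-4.82  2.13  5.2 ] M [0.678 1.179 0.468]
```

Request:
{"fn": "drive_tool", "kwargs": {"steps": [0, 0, 0.05, 0, 0, 0, 0, 0, 0, 0.03, 0, 0, 0, 0, 0, 0, 0, 0, 0, 0, 0]}}

```text
time_s: 5.03
tcp_pos: [0.5584, 0.1721, 0.086]
ee_rot: [[-0.391, -0.921, -0.001], [-0.921, 0.391, -0.001], [0.001, 0.0, -1.0]]
wrist_force: [-4.1, 1.6, 5.1]
gripper_width: 0.111
gripper_force: 32.4
```

```bash
python3 -c "
from h import *
goto(.5586,.1709,.083)"
```

```text
t 5.0333 pos [0.5584 0.1721 0.086 ] yaw y 157.0 zax [-7.e-04 -7.e-04 -1.e+00] j6 -56.0 tool d [ 0.0011 -0.0007  0.003 ] w 0.111 F [-4.09  1.58  5.05] M [0.593 1.144 0.745]
```

Request:
{"fn": "drive_tool", "kwargs": {"steps": [0, 0, 0.04, 0, 0, 0, 0, 0, 0, 0, 0, 0, 0, 0, 0, 0, 0, 0, 0, 0, 0]}}

```text
time_s: 5.28
tcp_pos: [0.5583, 0.1719, 0.086]
ee_rot: [[-0.426, -0.905, -0.001], [-0.905, 0.426, -0.001], [0.001, 0.0, -1.0]]
wrist_force: [-3.9, 1.1, 6.0]
gripper_width: 0.117
gripper_force: 32.5
```

```bash
python3 -c "
from h import *
goto(.5586,.1709,.083)"
```

```text
t 5.2833 pos [0.5583 0.1719 0.086 ] yaw y 154.8 zax [-0.001  -0.0012 -1.    ] j6 -58.2 tool d [ 0.0008 -0.0007  0.003 ] w 0.117 F [-3.93  1.13  6.02] M [0.437 1.182 0.674]
```

Mz rose to 0.7 N m and the pads started to pivot on the blade, so the screw is at its stop. I'll release and go up.

Request:
{"fn": "drive_tool", "kwargs": {"steps": [0, 0, 0, 0, 0, 0, 0.4, 0, 0, 0, 0, 0, 0, 0.4, 0, 0, 0, 0, 0, 0, 0.4, 0, 0, 0, 0, 0, -0.03, 0.4, 0, 0, 0, 0, 0, -0.04, 0.4, 0, 0, 0, 0, 0, -0.04, 0.4, 0, 0, 0, 0, 0, -0.03, 0.75, 0, 0, 0, 0, 0, 0, 0.75]}}

```text
time_s: 5.95
tcp_pos: [0.5627, 0.1732, 0.2334]
ee_rot: [[-0.43, -0.903, 0.014], [-0.903, 0.43, 0.006], [-0.011, -0.01, -1.0]]
wrist_force: [0.4, 0.6, 0.6]
gripper_width: 0.478
gripper_force: 0.0
```

```bash
python3 -c "
from h import *
goto(.434,-.288)"
```

```text
t 5.95 pos [0.5627 0.1732 0.2334] yaw y 154.5 zax [ 0.0141  0.0057 -0.9999] j6 -58.5 tool d [ 0.4717 -0.0824 -0.0044] w 0.478 F [0.41 0.58 0.6 ] M [ 0.099 -0.089  0.04 ]
```

Request:
{"fn": "drive_tool", "kwargs": {"steps": [0, 0, 0, 0.0363, -0.0065, 0, 0.75, 0, 0, 0, 0.0363, -0.0065, 0, 0.75, 0, 0, 0, 0.0363, -0.0065, 0, 0.75, 0, 0, 0, 0.0363, -0.0065, 0, 0.75, 0, 0, 0, 0.0363, -0.0065, 0, 0.75, 0, 0, 0, 0.0363, -0.0065, 0, 0.75, 0, 0, 0, 0.0363, -0.0065, 0, 0.75, 0, 0, 0, 0.0363, -0.0065, 0, 0.75, 0, 0, 0, 0.0363, -0.0065, 0, 0.75, 0, 0, 0, 0.0363, -0.0065, 0, 0.75]}}

```text
time_s: 6.78
tcp_pos: [0.4598, -0.1851, 0.2252]
ee_rot: [[-0.431, -0.902, 0.0], [-0.902, 0.431, 0.0], [-0.0, -0.0, -1.0]]
wrist_force: [1.1, 0.2, -0.3]
gripper_width: 0.75
gripper_force: 0.0
```

Request:
{"fn": "drive_tool", "kwargs": {"steps": [0, 0, 0, 0.0363, -0.0065, 0, 0.75, 0, 0, 0, 0.0363, -0.0065, 0, 0.75, 0, 0, 0, 0.0363, -0.0065, 0, 0.75, 0, 0, 0, 0, 0, 0, 0.75, 0, 0, 0, 0, 0, 0, 0.75]}}

```text
time_s: 7.2
tcp_pos: [0.4302, -0.2918, 0.2247]
ee_rot: [[-0.435, -0.9, -0.001], [-0.9, 0.435, 0.0], [-0.0, 0.001, -1.0]]
wrist_force: [-0.6, 0.1, 0.1]
gripper_width: 0.747
gripper_force: 0.0
```

```bash
python3 -c "
from h import *
goto(.434,-.288,.038)
for n in('side','top'):cv2.imwrite('pics/c_'+n+'.png',r.capture(n))
a=cv2.imread('pics/c_side.png')[110:210,200:333];b=cv2.imread('pics/c_top.png')[140:240,170:303];c=cv2.imread('pics/c_side.png')[240:340,310:443]
d=cv2.imread('pics/c_top.png')[190:290,350:483]
cv2.imwrite('pics/c.png',np.vstack([np.hstack([cv2.resize(x,(400,300),interpolation=2) for x in q]) for q in((a,b),(c,d))]))"
```

```text
t 7.2 pos [ 0.4302 -0.2918  0.2247] yaw y 154.2 zax [-8.e-04  4.e-04 -1.e+00] j6 -9.6 tool d [-0.0051 -0.002   0.1867] w 0.747 F [-0.61  0.08  0.14] M [ 0.175 -0.104  0.019]
```

View pics/c.png

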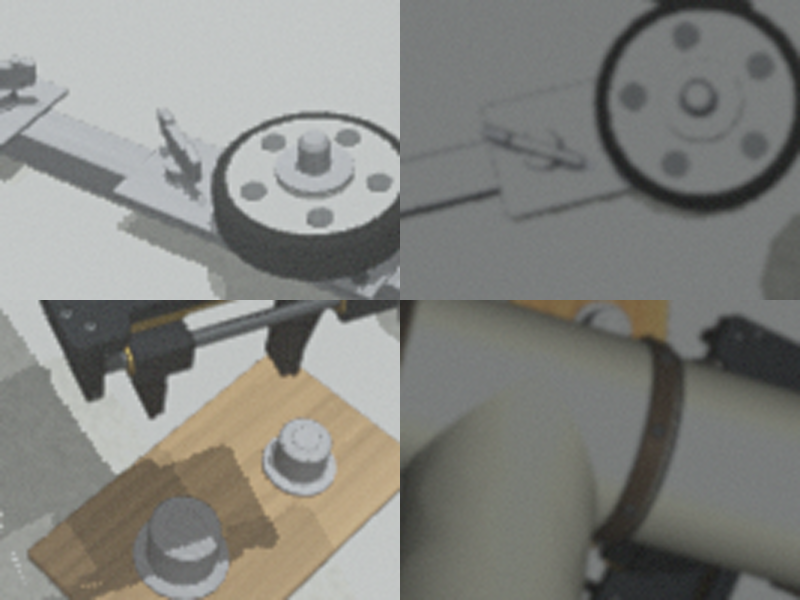

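The blade now points about 70° further clockwise than before, and both caps are undisturbed. Down over the large cap.

Request:
{"fn": "drive_tool", "kwargs": {"steps": [0, 0, 0, -0.005, -0.002, 0.03, 0.75, 0, 0, 0, 0, 0, 0.035, 0.75, 0, 0, 0, 0, 0, 0.035, 0.75, 0, 0, 0, 0, 0, 0.03, 0.75, 0, 0, 0, 0, 0, 0.027, 0.75, 0, 0, 0, 0, 0, 0.016, 0.75, 0, 0, 0, 0, 0, 0.012, 0.75, 0, 0, 0, 0, 0, 0, 0.75, 0, 0, 0, 0, 0, 0, 0.75]}}

```text
time_s: 8.05
tcp_pos: [0.4355, -0.2854, 0.0403]
ee_rot: [[-0.43, -0.903, -0.001], [-0.903, 0.43, 0.0], [0.0, 0.001, -1.0]]
wrist_force: [-0.3, 0.5, 0.1]
gripper_width: 0.751
gripper_force: 0.0
```

```bash
python3 -c "
from h import *
goto(.434,-.288,.038)
im=r.capture('side');a=im[270:350,310:430];q=r.capture('top')[190:270,350:470]
cv2.imwrite('pics/d.png',np.hstack([cv2.resize(x,(400,267),interpolation=2) for x in (a,q)]))"
```

```text
t 8.05 pos [ 0.4355 -0.2854  0.0403] yaw y 154.5 zax [-1.1e-03  2.0e-04 -1.0e+00] j6 -10.1 tool d [0.003  0.0002 0.0023] w 0.751 F [-0.31  0.54  0.15] M [ 0.109 -0.076 -0.074]
```

View pics/d.png

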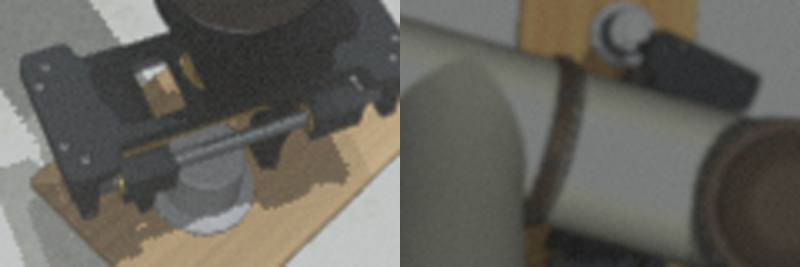

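Request:
{"fn": "drive_tool", "kwargs": {"steps": [0, 0, 0, 0.003, 0, 0.002, 0.75, 0, 0, 0, 0, 0, 0, 0.5, 0, 0, 0, 0, 0, 0, 0, 0, 0, 0, 0, 0, 0, 0, 0, 0, 0, 0, 0, 0, 0, 0, 0, 0, 0, 0, 0, 0]}}

```text
time_s: 8.65
tcp_pos: [0.4338, -0.2892, 0.0388]
ee_rot: [[-0.432, -0.902, 0.0], [-0.902, 0.432, -0.0], [0.0, -0.0, -1.0]]
wrist_force: [0.4, 0.9, 1.8]
gripper_width: 0.508
gripper_force: 30.0
```

```bash
python3 -c "
from h import *
goto(.434,-.288,.038)"
```

```text
t 8.65 pos [ 0.4338 -0.2892  0.0388] yaw y 154.4 zax [ 2.e-04 -2.e-04 -1.e+00] j6 -9.8 tool d [-0.0012  0.0003  0.0008] w 0.508 F [0.39 0.89 1.79] M [0.155 0.025 0.027]
```

Request:
{"fn": "drive_tool", "kwargs": {"steps": [0, 0, 0, 0, 0, -0.02, 0, 0, 0, 0, 0, 0, -0.03, 0, 0, 0, 0, 0, 0, -0.035, 0, 0, 0, 0, 0, 0, -0.035, 0, 0, 0, 0, 0, 0, -0.035, 0, 0, 0, 0, 0, 0, -0.035, 0]}}

```text
time_s: 9.15
tcp_pos: [0.4331, -0.2889, 0.2301]
ee_rot: [[-0.432, -0.902, -0.0], [-0.902, 0.432, 0.0], [-0.0, 0.0, -1.0]]
wrist_force: [1.0, -0.7, -1.4]
gripper_width: 0.505
gripper_force: 30.0
```

Request:
{"fn": "drive_tool", "kwargs": {"steps": [0, 0, 0, -0.0369, 0.0003, 0, 0, 0, 0, 0, -0.0369, 0.0003, 0, 0, 0, 0, 0, -0.0369, 0.0003, 0, 0, 0, 0, 0, -0.0369, 0.0003, 0, 0, 0, 0, 0, -0.0369, 0.0003, 0, 0, 0, 0, 0, -0.0369, 0.0003, 0, 0, 0, 0, 0, -0.0369, 0.0003, 0, 0, 0, 0, 0, -0.0369, 0.0003, 0, 0, 0, 0, 0, -0.0369, 0.0003, 0, 0, 0, 0, 0, -0.0369, 0.0003, 0, 0]}}

```text
time_s: 9.98
tcp_pos: [0.5906, 0.0467, 0.2283]
ee_rot: [[-0.432, -0.902, -0.001], [-0.902, 0.432, 0.0], [0.0, 0.001, -1.0]]
wrist_force: [0.1, -0.9, -1.2]
gripper_width: 0.51
gripper_force: 30.0
```

Request:
{"fn": "drive_tool", "kwargs": {"steps": [0, 0, 0, 0, 0, 0.02, 0, 0, 0, 0, 0, 0, 0.015, 0, 0, 0, 0, 0, 0, 0, 0, 0, 0, 0, 0, 0, 0, 0]}}

```text
time_s: 10.32
tcp_pos: [0.5899, 0.0447, 0.1926]
ee_rot: [[-0.432, -0.902, -0.003], [-0.902, 0.432, -0.001], [0.002, 0.002, -1.0]]
wrist_force: [0.7, -0.2, -0.6]
gripper_width: 0.502
gripper_force: 30.0
```

```bash
python3 -c "
from h import *
goto(.5905,.0449)
im=r.capture('side');cv2.imwrite('pics/e0.png',im)
cv2.imwrite('pics/e.png',cv2.resize(im[100:180,250:360],(770,560),interpolation=2))
print(proj('side',np.array([.5905,.0449,.139])))"
```

```text
t 10.3167 pos [0.5899 0.0447 0.1926] yaw y 154.4 zax [-0.0027 -0.0011 -1.    ] j6 -45.6 tool d [-0.0004 -0.0004 -0.    ] w 0.502 F [ 0.72 -0.22 -0.61] M [ 0.071 -0.105  0.011]
[303.70445847 155.07793273]
```

View pics/e.png

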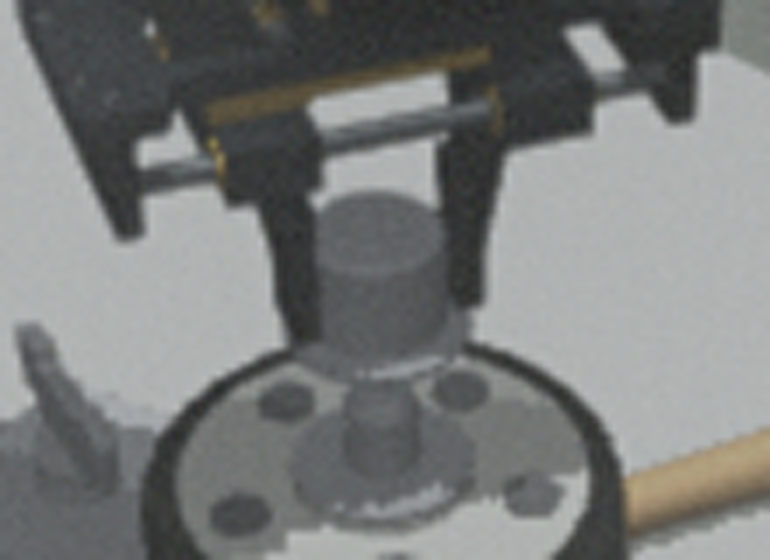

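The cap hangs upright, with its crown centre at crop x≈380 over the axle at x≈382 (within 1 mm). Now I check depth and lower it.

```bash
python3 -c "
from h import *
for P in ((.5902,.0447,.2018),(.5952,.0497,.2018)): print((proj('side',np.array(P))+.5-[250,100])*7)"
```

```text
[373.26193324 227.47611492]
[373.68194376 213.69560445]
```

Request:
{"fn": "drive_tool", "kwargs": {"steps": [0, 0, 0, 0, 0, 0.012, 0, 0, 0, 0, 0, 0, 0.01, 0, 0, 0, 0, 0, 0, 0.006, 0, 0, 0, 0, 0, 0, 0, 0]}}

```text
time_s: 10.7
tcp_pos: [0.5897, 0.0444, 0.1644]
ee_rot: [[-0.433, -0.901, -0.002], [-0.901, 0.433, -0.001], [0.001, 0.002, -1.0]]
wrist_force: [-0.1, -0.4, -0.3]
gripper_width: 0.507
gripper_force: 30.0
```

```bash
python3 -c "
from h import *
goto(.5905,.0449)"
```

```text
t 10.7 pos [0.5897 0.0444 0.1644] yaw y 154.3 zax [-2.4e-03 -5.0e-04 -1.0e+00] j6 -45.6 tool d [-0.0008 -0.0005 -0.    ] w 0.507 F [-0.09 -0.39 -0.29] M [ 0.07  -0.048 -0.053]
```

Request:
{"fn": "drive_tool", "kwargs": {"steps": [0, 0, 0, 0, 0, 0.002, 0, 0, 0, 0, 0, 0, 0.002, 0, 0, 0, 0, 0, 0, 0.001, 0, 0, 0, 0, 0, 0, 0, 0]}}

```text
time_s: 11.03
tcp_pos: [0.5906, 0.0449, 0.1608]
ee_rot: [[-0.432, -0.902, 0.0], [-0.902, 0.432, -0.0], [-0.0, -0.0, -1.0]]
wrist_force: [-0.1, -0.4, -1.0]
gripper_width: 0.506
gripper_force: 30.0
```

```bash
python3 -c "
from h import *
goto(.5905,.0449)"
```

```text
t 11.0333 pos [0.5906 0.0449 0.1608] yaw y 154.4 zax [ 2.e-04 -0.e+00 -1.e+00] j6 -45.6 tool d [ 0.0001  0.0001 -0.    ] w 0.506 F [-0.06 -0.45 -1.02] M [0.079 0.044 0.024]
```

Request:
{"fn": "drive_tool", "kwargs": {"steps": [0, 0, 0, 0, 0, 0.001, 0, 0, 0, 0, 0, 0, 0.001, 0, 0, 0, 0, 0, 0, 0, 0]}}

```text
time_s: 11.28
tcp_pos: [0.5908, 0.045, 0.1601]
ee_rot: [[-0.432, -0.902, 0.001], [-0.902, 0.432, -0.0], [-0.0, -0.001, -1.0]]
wrist_force: [-2.1, 0.2, 6.1]
gripper_width: 0.507
gripper_force: 30.0
```

```bash
python3 -c "
from h import *
goto(.5905,.0449)"
```

```text
t 11.2833 pos [0.5908 0.045  0.1601] yaw y 154.4 zax [ 1.2e-03 -2.0e-04 -1.0e+00] j6 -45.6 tool d [ 0.0002  0.0002 -0.    ] w 0.507 F [-2.13  0.23  6.13] M [ 0.172  0.677 -0.018]
```

Request:
{"fn": "drive_tool", "kwargs": {"steps": [0, 0, 0, 0, 0.0007, 0.001, 0, 0, 0, 0, 0, 0, 0.001, 0, 0, 0, 0, 0, 0, 0, 0]}}

```text
time_s: 11.53
tcp_pos: [0.5901, 0.045, 0.1589]
ee_rot: [[-0.432, -0.902, 0.001], [-0.902, 0.432, -0.001], [0.0, -0.002, -1.0]]
wrist_force: [-3.6, -1.3, 7.5]
gripper_width: 0.507
gripper_force: 30.0
```

Request:
{"fn": "drive_tool", "kwargs": {"steps": [0, 0, 0, 0, 0, 0.001, 0, 0, 0, 0, 0, 0, 0, 0]}}

```text
time_s: 11.7
tcp_pos: [0.59, 0.045, 0.1582]
ee_rot: [[-0.431, -0.902, 0.001], [-0.902, 0.431, -0.001], [0.0, -0.002, -1.0]]
wrist_force: [-4.8, -1.0, 10.6]
gripper_width: 0.504
gripper_force: 30.0
```

Request:
{"fn": "drive_tool", "kwargs": {"steps": [0, 0, 0, 0, 0, 0.001, 0, 0, 0, 0, 0, 0, 0, 0]}}

```text
time_s: 11.87
tcp_pos: [0.59, 0.045, 0.1574]
ee_rot: [[-0.431, -0.902, 0.001], [-0.902, 0.431, -0.001], [0.0, -0.002, -1.0]]
wrist_force: [-4.5, -1.2, 9.6]
gripper_width: 0.503
gripper_force: 30.0
```

```bash
python3 -c "
from h import *
goto(.5905,.0449)"
```

```text
t 11.8667 pos [0.59   0.045  0.1574] yaw y 154.4 zax [ 1.4e-03 -8.0e-04 -1.0e+00] j6 -45.7 tool d [-0.0001 -0.0005  0.    ] w 0.503 F [-4.47 -1.19  9.61] M [0.009 1.436 0.036]
```

Request:
{"fn": "drive_tool", "kwargs": {"steps": [0, 0, 0, 0.0005, 0.001, 0, 0, 0, 0, 0, 0, 0, 0.001, 0, 0, 0, 0, 0, 0, 0, 0]}}

```text
time_s: 12.12
tcp_pos: [0.5894, 0.0452, 0.1546]
ee_rot: [[-0.432, -0.902, 0.002], [-0.902, 0.432, 0.0], [-0.001, -0.002, -1.0]]
wrist_force: [-0.3, -2.7, 3.6]
gripper_width: 0.505
gripper_force: 30.0
```

Request:
{"fn": "drive_tool", "kwargs": {"steps": [0, 0, 0, 0, 0, 0.001, 0, 0, 0, 0, 0, 0, 0, 0]}}

```text
time_s: 12.28
tcp_pos: [0.5896, 0.045, 0.154]
ee_rot: [[-0.432, -0.902, 0.002], [-0.902, 0.432, -0.001], [-0.0, -0.002, -1.0]]
wrist_force: [-1.1, -1.5, 6.8]
gripper_width: 0.506
gripper_force: 30.0
```

```bash
python3 -c "
from h import *
goto(.5905,.0449)
im=r.capture('side')
cv2.imwrite('pics/f.png',cv2.resize(im[110:180,260:350],(630,490),interpolation=2))"
```

```text
t 12.2833 pos [0.5896 0.045  0.154 ] yaw y 154.4 zax [ 2.2e-03 -6.0e-04 -1.0e+00] j6 -45.7 tool d [-0.0003 -0.0009  0.    ] w 0.506 F [-1.07 -1.52  6.78] M [-0.348  0.293  0.04 ]
```

View pics/f.png

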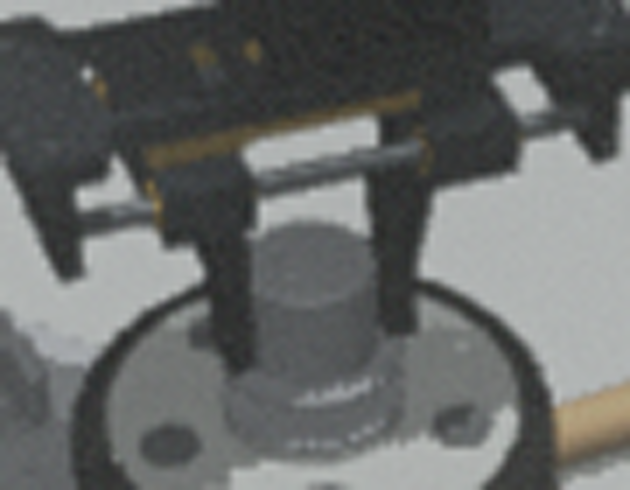

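The cap is on the axle end, upright (crown at about (312,265), flange above the hub), and the side force is small. I keep pressing.

Request:
{"fn": "drive_tool", "kwargs": {"steps": [0, 0, 0, 0, 0, 0.001, 0, 0, 0, 0, 0, 0, 0.001, 0, 0, 0, 0, 0, 0, 0, 0]}}

```text
time_s: 12.58
tcp_pos: [0.5899, 0.0451, 0.1531]
ee_rot: [[-0.431, -0.902, 0.003], [-0.902, 0.431, -0.001], [-0.001, -0.003, -1.0]]
wrist_force: [-1.6, -0.6, 10.2]
gripper_width: 0.505
gripper_force: 30.0
```

Request:
{"fn": "drive_tool", "kwargs": {"steps": [0, 0, 0, 0, 0, 0.001, 0, 0, 0, 0, 0, 0, 0, 0]}}

```text
time_s: 12.75
tcp_pos: [0.5898, 0.045, 0.152]
ee_rot: [[-0.431, -0.902, 0.003], [-0.902, 0.431, -0.001], [-0.001, -0.003, -1.0]]
wrist_force: [-3.0, -1.1, 9.2]
gripper_width: 0.505
gripper_force: 30.0
```

Request:
{"fn": "drive_tool", "kwargs": {"steps": [0, 0, 0, 0, 0, 0.001, 0, 0, 0, 0, 0, 0, 0, 0]}}

```text
time_s: 12.92
tcp_pos: [0.5895, 0.0451, 0.1493]
ee_rot: [[-0.432, -0.902, 0.002], [-0.902, 0.432, -0.0], [-0.001, -0.002, -1.0]]
wrist_force: [-0.3, -1.2, 5.1]
gripper_width: 0.506
gripper_force: 30.0
```

Request:
{"fn": "drive_tool", "kwargs": {"steps": [0, 0, 0, 0, 0, 0.001, 0, 0, 0, 0, 0, 0, 0, 0]}}

```text
time_s: 13.08
tcp_pos: [0.5896, 0.045, 0.1489]
ee_rot: [[-0.432, -0.902, 0.002], [-0.902, 0.432, -0.001], [-0.0, -0.002, -1.0]]
wrist_force: [-2.1, -0.9, 7.8]
gripper_width: 0.502
gripper_force: 30.0
```

Request:
{"fn": "drive_tool", "kwargs": {"steps": [0, 0, 0, 0, 0, 0.001, 0, 0, 0, 0, 0, 0, 0, 0]}}

```text
time_s: 13.25
tcp_pos: [0.5898, 0.0451, 0.1485]
ee_rot: [[-0.431, -0.902, 0.003], [-0.902, 0.431, -0.001], [-0.001, -0.003, -1.0]]
wrist_force: [-1.5, -1.6, 10.1]
gripper_width: 0.503
gripper_force: 30.0
```

```bash
python3 -c "
from h import *
goto(.5905,.0449)"
```

```text
t 13.25 pos [0.5898 0.0451 0.1485] yaw y 154.4 zax [ 2.5e-03 -6.0e-04 -1.0e+00] j6 -45.7 tool d [-0.0001 -0.0007  0.    ] w 0.503 F [-1.54 -1.61 10.12] M [-0.283  0.502 -0.02 ]
```

Second bite is through at 0.1493. Continuing.

Request:
{"fn": "drive_tool", "kwargs": {"steps": [0, 0, 0, 0, 0, 0.001, 0, 0, 0, 0, 0, 0, 0, 0]}}

```text
time_s: 13.42
tcp_pos: [0.5899, 0.0451, 0.1478]
ee_rot: [[-0.431, -0.902, 0.003], [-0.902, 0.431, -0.001], [-0.001, -0.003, -1.0]]
wrist_force: [-2.0, -1.7, 11.3]
gripper_width: 0.508
gripper_force: 30.0
```

Request:
{"fn": "drive_tool", "kwargs": {"steps": [0, 0, 0, 0, 0, 0.001, 0, 0, 0, 0, 0, 0, 0, 0]}}

```text
time_s: 13.58
tcp_pos: [0.5894, 0.0451, 0.1454]
ee_rot: [[-0.432, -0.902, 0.002], [-0.902, 0.432, 0.0], [-0.001, -0.002, -1.0]]
wrist_force: [0.9, -0.4, -1.5]
gripper_width: 0.511
gripper_force: 30.0
```

Request:
{"fn": "drive_tool", "kwargs": {"steps": [0, 0, 0, 0, 0, 0.001, 0, 0, 0, 0, 0, 0, 0, 0]}}

```text
time_s: 13.75
tcp_pos: [0.5895, 0.0451, 0.1441]
ee_rot: [[-0.432, -0.902, 0.002], [-0.902, 0.432, -0.0], [-0.0, -0.002, -1.0]]
wrist_force: [0.5, -2.3, 4.7]
gripper_width: 0.505
gripper_force: 30.0
```

Request:
{"fn": "drive_tool", "kwargs": {"steps": [0, 0, 0, 0, 0, 0.001, 0, 0, 0, 0, 0, 0, 0, 0]}}

```text
time_s: 13.92
tcp_pos: [0.5897, 0.0451, 0.1438]
ee_rot: [[-0.432, -0.902, 0.002], [-0.902, 0.432, -0.001], [-0.0, -0.002, -1.0]]
wrist_force: [-0.3, -1.1, 8.7]
gripper_width: 0.506
gripper_force: 30.0
```

Request:
{"fn": "drive_tool", "kwargs": {"steps": [0, 0, 0, 0, 0, 0.001, 0, 0, 0, 0, 0, 0, 0, 0]}}

```text
time_s: 14.08
tcp_pos: [0.5898, 0.0451, 0.1433]
ee_rot: [[-0.431, -0.902, 0.003], [-0.902, 0.431, -0.001], [-0.001, -0.003, -1.0]]
wrist_force: [-0.9, -2.2, 9.7]
gripper_width: 0.506
gripper_force: 30.0
```

Request:
{"fn": "drive_tool", "kwargs": {"steps": [0, 0, 0, 0, 0, 0.001, 0, 0, 0, 0, 0, 0, 0, 0]}}

```text
time_s: 14.25
tcp_pos: [0.5898, 0.0451, 0.1425]
ee_rot: [[-0.431, -0.902, 0.003], [-0.902, 0.431, -0.001], [-0.001, -0.003, -1.0]]
wrist_force: [-1.9, -1.5, 10.7]
gripper_width: 0.506
gripper_force: 30.0
```

```bash
python3 -c "
from h import *
goto(.5905,.0449)"
```

```text
t 14.25 pos [0.5898 0.0451 0.1425] yaw y 154.5 zax [ 2.7e-03 -6.0e-04 -1.0e+00] j6 -45.7 tool d [-0.0001 -0.0007  0.    ] w 0.506 F [-1.88 -1.52 10.7 ] M [-0.417  0.496  0.006]
```

Request:
{"fn": "drive_tool", "kwargs": {"steps": [0, 0, 0, 0, 0, 0.001, 0, 0, 0, 0, 0, 0, 0, 0]}}

```text
time_s: 14.42
tcp_pos: [0.5892, 0.0452, 0.1398]
ee_rot: [[-0.432, -0.902, 0.001], [-0.902, 0.432, 0.0], [-0.001, -0.001, -1.0]]
wrist_force: [-1.1, -1.3, 7.6]
gripper_width: 0.505
gripper_force: 30.0
```

Request:
{"fn": "drive_tool", "kwargs": {"steps": [0, 0, 0, 0, 0, 0.001, 0, 0, 0, 0, 0, 0, 0, 0]}}

```text
time_s: 14.58
tcp_pos: [0.5892, 0.0452, 0.1398]
ee_rot: [[-0.432, -0.902, 0.001], [-0.902, 0.432, -0.0], [0.0, -0.001, -1.0]]
wrist_force: [-1.8, -1.4, 9.6]
gripper_width: 0.504
gripper_force: 30.0
```

Request:
{"fn": "drive_tool", "kwargs": {"steps": [0, 0, 0, 0, 0, 0.001, 0, 0, 0, 0, 0, 0, 0, 0]}}

```text
time_s: 14.75
tcp_pos: [0.5892, 0.0452, 0.1397]
ee_rot: [[-0.432, -0.902, 0.001], [-0.902, 0.432, -0.001], [0.0, -0.001, -1.0]]
wrist_force: [-4.5, -1.1, 14.3]
gripper_width: 0.504
gripper_force: 30.0
```

Request:
{"fn": "drive_tool", "kwargs": {"steps": [0, 0, 0, 0, 0, 0.001, 0, 0, 0, 0, 0, 0, 0, 0]}}

```text
time_s: 14.92
tcp_pos: [0.5892, 0.0452, 0.1397]
ee_rot: [[-0.431, -0.902, 0.002], [-0.902, 0.431, -0.001], [-0.0, -0.002, -1.0]]
wrist_force: [-5.9, -0.9, 18.8]
gripper_width: 0.507
gripper_force: 30.0
```

```bash
python3 -c "
from h import *
goto(.5905,.0449)"
```

```text
t 14.9167 pos [0.5892 0.0452 0.1397] yaw y 154.5 zax [ 1.7e-03 -7.0e-04 -1.0e+00] j6 -45.7 tool d [-0.0003 -0.0013  0.    ] w 0.507 F [-5.86 -0.89 18.77] M [-0.003  1.719  0.014]
```

A solid stop at 0.1397 m, which is the predicted home height. A little firmer to about 28 N, then unload, open and rise.

Request:
{"fn": "drive_tool", "kwargs": {"steps": [0, 0, 0, 0, 0, 0.001, 0, 0, 0, 0, 0, 0, 0.001, 0, 0, 0, 0, 0, 0, 0, 0]}}

```text
time_s: 15.17
tcp_pos: [0.5892, 0.0452, 0.1396]
ee_rot: [[-0.431, -0.903, 0.002], [-0.903, 0.431, -0.001], [-0.0, -0.003, -1.0]]
wrist_force: [-8.6, -0.5, 26.8]
gripper_width: 0.503
gripper_force: 30.0
```

Request:
{"fn": "drive_tool", "kwargs": {"steps": [0, 0, 0, 0, 0, -0.003, 0, 0, 0, 0, 0, 0, -0.002, 0, 0, 0, 0, 0, 0, 0, 0.75, 0, 0, 0, 0, 0, 0, 0.75, 0, 0, 0, 0, 0, 0, 0.75, 0, 0, 0, 0, 0, 0, 0.75]}}

```text
time_s: 15.67
tcp_pos: [0.5882, 0.0453, 0.1383]
ee_rot: [[-0.432, -0.902, -0.002], [-0.902, 0.432, -0.0], [0.001, 0.002, -1.0]]
wrist_force: [0.1, -0.2, -0.4]
gripper_width: 0.704
gripper_force: 0.0
```

Request:
{"fn": "drive_tool", "kwargs": {"steps": [0, 0, 0, 0, 0, -0.01, 0.75, 0, 0, 0, 0, 0, -0.03, 0.75, 0, 0, 0, 0, 0, -0.035, 0.75, 0, 0, 0, 0, 0, -0.035, 0.75, 0, 0, 0, 0, 0, 0, 0.75, 0, 0, 0, 0, 0, 0, 0.75]}}

```text
time_s: 16.17
tcp_pos: [0.5899, 0.0456, 0.2528]
ee_rot: [[-0.432, -0.902, 0.006], [-0.902, 0.432, 0.002], [-0.004, -0.004, -1.0]]
wrist_force: [-1.3, -0.5, -0.5]
gripper_width: 0.749
gripper_force: 0.0
```

```bash
python3 -c "
from h import *
goto(.5905,.0449)
im=r.capture('side');cv2.imwrite('pics/g0.png',im)
cv2.imwrite('pics/g.png',cv2.resize(im[80:200,220:380],(800,600),interpolation=2))"
```

```text
t 16.1667 pos [0.5899 0.0456 0.2528] yaw y 154.4 zax [ 0.0059  0.002  -1.    ] j6 -45.7 tool d [ 0.0004 -0.0009  0.    ] w 0.749 F [-1.27 -0.49 -0.53] M [ 0.081 -0.052 -0.002]
```

View pics/g.png

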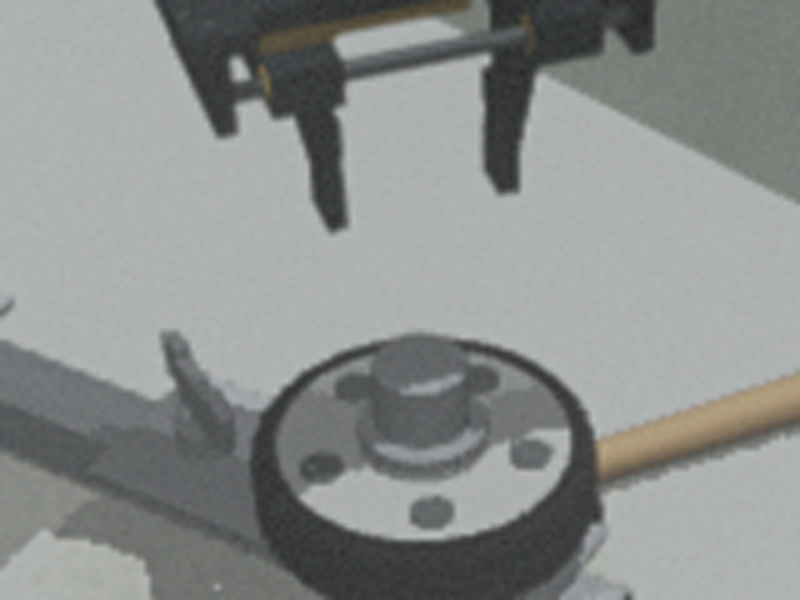

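The cap sits square and flush on the hub (crown top at about (423,360)). The wing screw is unchanged at about (200,395) and the gripper is clear, so I hand in.

```bash
python3 -c "
from station import r
print(r.finish_job())"
```

```text
the job is handed in; nothing more can be done
None
```

I turned the wing screw to its stop, pressed the large cap home on the axle (about 27 N at the wrist on the final push), let it go and handed the job in at about 16 s; no verdict came back.

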